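# Bump-test a gas detector: aim its head, then hold the test-gas lever

### The job

Bump-test the gas detector: using its rear handle, swivel and tilt the detector head until its round snout points straight at the tip of the dispenser's nozzle, and let go of it. Then press the dispenser's spring-return lever down only half way, to level (in line with the fixed rail beside it), hold it there steadily for at least two seconds and finish while still holding it level, with the head still aimed. Leave the wrench, screwdriver, junction box and box cover lying where they are.

Things in the scene. Friction and masses are not known exactly. Their poses are not given: they have to be found in the camera images.
- det_base: Fixed bracket of the gas detector: dark steel disc 110 mm across and 12 mm thick with a post 28 mm across, up to 100 mm high. Origin: centre of the disc's underside. The vertical swivel axis is its z axis; its x axis is where the snout heads when joint swivel reads 0.
- swivel (a joint): Swivel angle of the detector head about the post's vertical axis (rad), positive counter-clockwise seen from above, limits -1.2 to 1.2; 0 = snout heading along det_base's x axis. Stiff friction joint (0.22 N m): stays where it is left.
- tilt (a joint): Tilt of the detector head about the level axis through point pivot, across the head (rad): 0 = snout level, positive = snout tips down and the rear handle rises, limits -0.7 to 0.7. Stiff friction joint (0.25 N m): stays where it is left.
- pivot (a point): Centre of the detector head, where the swivel and tilt axes cross, on the snout's centre line, 160 mm above the work surface. The head is a white plastic box 80 x 70 x 56 mm (length, width, height) centred here, held in a steel yoke 84 mm wide. x axis: along the snout's centre line, forward; y: across; z: up through the head's top.
- sensor (a point): Centre of the flat front of the snout, a grey round stub 44 mm across, 62 mm ahead of pivot. Axes as pivot: x points straight out of the snout.
- aim_grip (a point): Centre of the rear handle: a black rubber cross-grip, a round-ended bar 22 mm thick and 38 mm long lying across the head (along its y axis), 120 mm behind pivot on the snout's centre line, on the end of a 10 mm rod. Axes as pivot. Can be taken from above, fingers closing on its two round ends (38 mm) across the rod; nothing stands beside it.
- dispenser: Fixed test-gas dispenser: grey enclosure 160 x 110 x 105 mm (x, y, z) with a gauge on its -x face, the nozzle on its +y face and the lever on top. Origin: centre of its underside. The lever hinge lies along its y axis at x = +55, z = 150 mm; a thin fixed level rail (95 x 5 x 6 mm, centre at y = -47 mm), top at z = 154 mm, flush with the lever's top when the lever is level.
- nozzle (a point): Centre of the tip of the brass nozzle, a tube 14 mm across sticking out of the dispenser's +y face, tip 100 mm from the dispenser's middle and 85 mm above the work surface.
- lever (a joint): Angle of the spring-return lever (rad): 0 = at rest, raised 0.40 rad above level; grows as it is pressed down; 0.40 = level; 0.70 = bottom stop. It springs back when let go: pressed at lever_pad it takes about 4 N to start, 8 N at level, 12 N at the bottom.
- lever_pad (a point): Pressing point on the top face of the lever's free end (ribbed), 80 mm from the hinge. The lever is a steel plate 95 x 36 x 8 mm reaching from the hinge towards the dispenser's -x side. When level this point lies 154 mm above the work surface at dispenser x = -25, y = 0 mm; at rest about 185 mm high, at x = -17 mm.
- wrench: Bystander: steel wrench 200 mm long lying on the surface between the dispenser and the detector. Leave alone.
- screwdriver: Bystander: screwdriver 200 mm long lying on the far side. Leave alone.
- junction_box: Bystander: open white plastic box 110 x 110 x 50 mm. Leave alone.
- box_cover: Bystander: flat white plastic cover 110 x 110 x 12 mm. Leave alone.
Mind the look-alikes: they are no part of the job. What is shaped like the det_base but purple is not meant.

How it is judged:
By the outcome, as a careful person would: the job done as asked, in the order asked, and still so for the second after the job is handed in, while the arm keeps its last pose, push and grip.
It also fails if it takes over 54 s, if anything falls off the work surface, if the arm or the gripper's body presses on something with over 40 N, if the wrist force passes 120 N, or if a joint passes its speed limit or range.

### The arm

A 6-joint arm with a two-finger parallel gripper is mounted at the origin on the work surface. World frame = base frame: x ahead of the robot, y to its left, z up, the work surface at z = 0. Lengths are in mm, angles in rad, forces in N, time in s.
With the tool pointing down it reaches from about 275 to 750 mm from the base axis. Payload 10.2 kg.
Tool frame: the origin (TCP) lies at the very end of the fingers, on their centre line; the grasp point (between the pads) lies 19 mm behind it; z points along the fingers, y is the line along which they close (so a half turn about z gives the same grasp; the last joint's range is limited). The gripper opens to 85 mm and grips with 20 to 120 N. Pads are 22 mm wide; open, the fingers measure 114 mm over their backs; the gripper's body (76 mm by 85 mm) begins 54 mm behind the grasp point. The pads swing forward as they close: fully open they stand 13 mm farther back than shut.
Start: joints at [-1.347, 0.313, 1.498, -0, 1.331, -0.223], TCP at [226.832, -473.475, 231.294] pointing down, gripper open.
Joint ranges: [-2.94, 2.94], [-0.97, 2.17], [0.19, 2.56], [-1.23, 4.37], [0.02, 3.11], [-2.88, 2.88]. Speed limits (rad/s): [2.39, 2.39, 3.01, 3.14, 3.14, 3.14].

### API

Orientations are given as a unit quaternion [w, x, y, z].
In Python, from rig import ctrl, optics gives the robot as it stands. The module is installed in compiled form; this text tells all that it offers.
- The arm moves only by the shell command python3 -m handwheel 'ROWS' [FORCE]. ROWS is JSON, a list that holds one entry, the list of rows, each a list of 5 numbers: the gripper command: -1 is fully open, 1 is shut, values between are in proportion, then the shift along the world's x, y, z in units of 50 mm (1.0 is 50 mm), then the turn about the world's z in units of 8 degrees (1.0 is 8 degrees). In form: [[[gripper, tx, ty, tz, twist], ...]]. A call has 1 to 10 rows; each row shifts and turns the commanded pose from where the row before left it; what a row does not reach is not made up. A row lasts 1/10 s, in which the tool goes at most 50 mm and 8.59 degrees, less where a joint would pass 70% of its speed; a pose out of reach is approached as far as the arm can. A call is refused whole if a number of a shift passes 1 or a number of a turn 1, either way. A call with a gripper value outside its range is refused whole. The fingers move at their own pace and stop on an object; FORCE is the grip in N (left out, the last holds). Time passes only in rows, so rows that do not move let the fingers close. It gives the time, the measured TCP pose, the force, the opening and the grip force at its end, in the units of the state.
- ctrl.sense(): the state, without advancing time (a new reading comes with each control period).
- optics.capture(name): name is "side" or "top" or "wrist"; returns a dict with "img" (480x640x3 uint8, blue, green, red), "K" (3x3 intrinsics, pixels), "R" (3x3) and "t" (3): a world point X has camera coordinates R X + t. Camera axes: x right, y down, z forward; pixel columns grow to the right and rows downward; lengths in mm; the calibration is good to about 2 mm. A picture is of the moment at which its call begins. There is no depth.
- ctrl.finish_job(): hands the job in; it is judged then, once.
The state is a dict: "time_s": time; "joints": joint angles; "dq": joint speeds; "tau": joint torques, N m; "eef_pos": TCP position; "ee_rot": TCP orientation; "force": force on the tool from outside, world axes, zero at the start; "wrist_torque": the same for the moment, N m; "grip_width": opening from 0.0 (shut) to 1.0 (fully open); "grip_force": force on a finger pad.
Only numpy, scipy, OpenCV 4.12 (cv2) and the standard library are available. Lean on these libraries where they do the work, as an engineer would, in place of code of your own. Each camera call takes 0.05 s, during which the arm holds its last target. There are 200 camera calls.

## Working session

There is one attempt and no reset: what is moved stays moved. The work goes in short steps, Python scripts to look and compute and a shell command to move; the robot and the scene stay as the last step left them, time stands still between calls to the robot, and variables do not carry over. Pictures are saved under pics/ and viewed, at most 10 in all, crops included, and the job is handed in when it is done.

```bash
mkdir -p pics; python3 - <<'E'
from rig import ctrl, optics
import cv2,pickle
D={}
for n in("top","side"):
    c=optics.capture(n);D[n]=c;cv2.imwrite(f"pics/{n}0.png",c["img"])
    print(n,c["K"].tolist(),c["R"].tolist(),c["t"].tolist())
pickle.dump(D,open("cams.pkl","wb"))
print(ctrl.sense())
E
```

```text
top [[493.59296328482037, 0.0, 330.98316211312107], [0.0, 493.59296328482037, 233.82215187978454], [0.0, 0.0, 1.0]] [[0.0012057481582148503, -0.999987992656594, 0.004749811997841492], [-0.9976258319322464, -0.0015299296872034523, -0.06885026344644779], [0.0688567036160751, -0.0046555190675252435, -0.9976156978061945]] [23.193809994102963, 556.4468220733116, 1189.860768565924]
side [[609.1606177754094, 0.0, 329.95280066689713], [0.0, 609.1606177754094, 243.15971564636038], [0.0, 0.0, 1.0]] [[-0.7409299858026451, -0.6715220524257038, 0.00899384480979572], [-0.47273216003839874, 0.5119875632401133, -0.7172119909433201], [0.47701893149425645, -0.5356555499511056, -0.6967970083192498]] [425.9920477179433, 315.12161537126735, 900.3806644061741]
{'time_s': 0.1, 'joints': array([-1.34740178e+00,  3.13371583e-01,  1.49837166e+00,  2.22583527e-05,
        1.33099438e+00, -2.23366647e-01]), 'dq': array([ 0.00175407, -0.00155202, -0.00075173,  0.00055641, -0.00093963,
        0.00179126]), 'tau': array([ 2.82521716e-03, -4.12899041e+01, -2.60142696e+01, -1.25130846e-04,
        3.01540582e-03, -1.09036193e-05]), 'eef_pos': array([ 226.78186687, -473.23524704,  230.79982484]), 'ee_rot': array([-5.72484283e-04,  9.75154555e-01,  2.21524866e-01,  1.08012137e-05]), 'force': array([ 0.30069686, -0.47841749, -0.46286456]), 'wrist_torque': array([-0.01071209, -0.0324131 , -0.00307614]), 'grip_force': 0.0, 'grip_width': 0.9946159526130979}
```

View pics/top0.png

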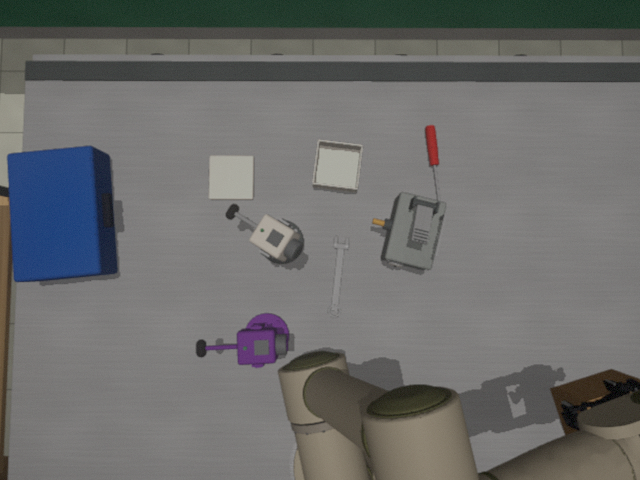

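View pics/side0.png

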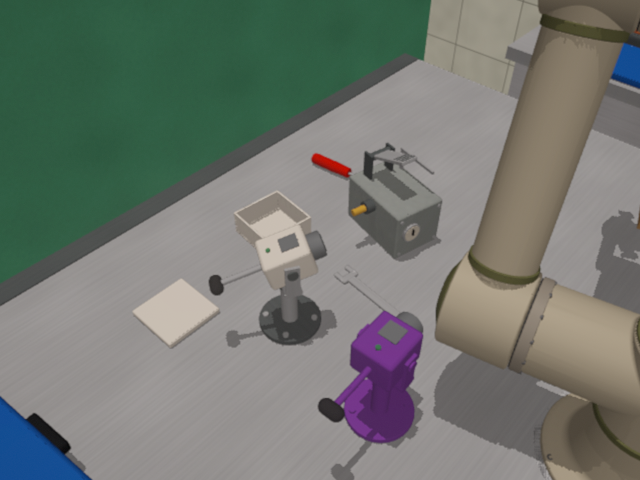

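The top picture shows the white detector at about (273,237), its handle at (233,211), the dispenser at (413,230) with its nozzle tip at (374,222), and the purple decoy at (260,345). In the side picture the handle is at (216,285), the snout at (318,246) and the nozzle tip at (355,212). I'll enlarge both to read points more closely.

```bash
python3 - <<'E'
import cv2
t=cv2.imread("pics/top0.png")[180:290,200:460];s=cv2.imread("pics/side0.png")[130:345,190:450]
cv2.imwrite("pics/topc.png",cv2.resize(t,None,fx=3,fy=3,interpolation=cv2.INTER_CUBIC))
cv2.imwrite("pics/sidec.png",cv2.resize(s,None,fx=2.75,fy=2.75,interpolation=cv2.INTER_CUBIC))
E
```

```text
(no output)
```

View pics/topc.png

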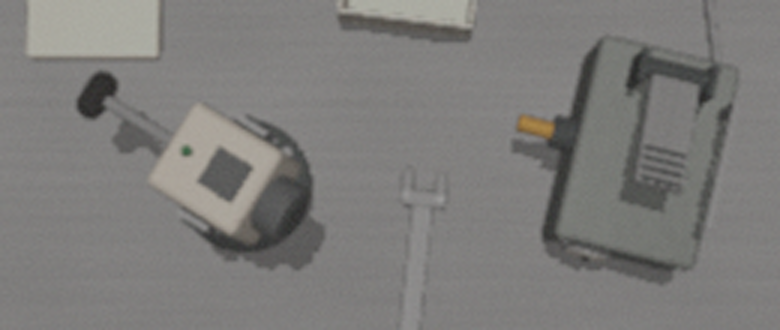

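View pics/sidec.png

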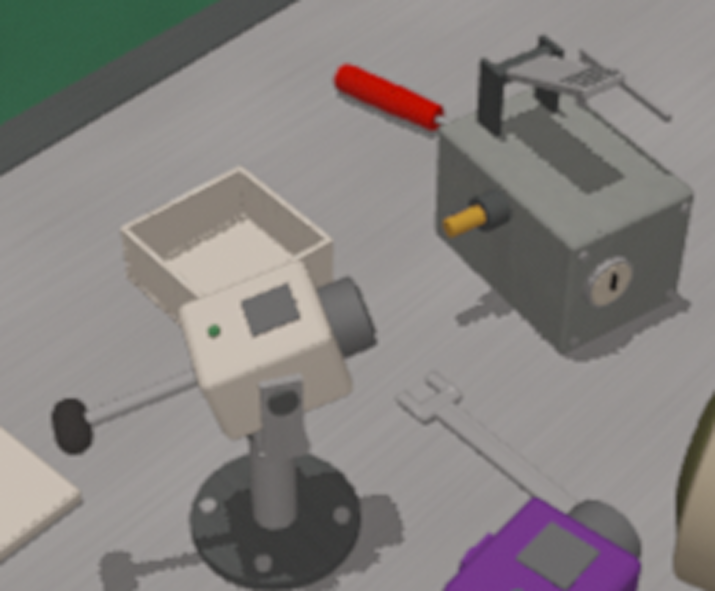

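Readings, in crop pixels:
- **Top crop:** handle (97,95), head top corners (285,155), (237,238), (149,181), (200,103), nozzle tip (520,124), dispenser top corners (605,38), (738,68), (690,268), (550,240).
- **Side crop:** handle (73,426), nozzle tip (449,226), disc centre (275,521).

I'll fit the poses from these.

```bash
cat > fit.py <<'E'
import numpy as np,pickle
from scipy.optimize import least_squares
from scipy.spatial.transform import Rotation as Ro
D=pickle.load(open("cams.pkl","rb"))
def proj(c,X):
    p=c["R"]@X+np.array(c["t"]);q=c["K"]@p;return q[:2]/q[2]
def rot(psi,tilt): return Ro.from_euler("ZY",[psi,tilt]).as_matrix()
T=lambda u,v:("top",200+u/3,180+v/3)
S=lambda u,v:("side",190+u/2.75,130+v/2.75)
def solve(f,obs,x0):
    g=lambda x:np.concatenate([proj(D[o[0]],f(x,X))-o[1:] for X,o in obs])
    r=least_squares(g,x0,loss="soft_l1");return r.x,r.fun.reshape(-1,2)
E
cat > run1.py <<'E'
from fit import *
np.set_printoptions(suppress=True,precision=2)
def head(x,X):
    if X[0]=="w": return np.array([x[0],x[1],X[1]])
    return np.array([x[0],x[1],160])+rot(x[2],x[3])@np.array(X,float)
H=[((-120,0,0),T(97,95)),((-120,0,0),S(73,426)),((40,35,28),T(285,155)),((40,-35,28),T(237,238)),((-40,-35,28),T(149,181)),((-40,35,28),T(200,103)),
 (("w",12),S(275,521)),((-40,35,28),S(180,308)),((40,35,28),S(303,262)),((40,-35,28),S(340,352)),((-40,-35,28),S(213,395))]
h,r=solve(head,H,[490,100,-2.1,0.]);print("head",h,"\n",r)
def disp(x,X):
    return np.array([x[0],x[1],0])+rot(x[2],0)@np.array(X,float)
N=[((0,100,85),T(520,124)),((0,100,85),S(449,226)),((80,55,105),T(605,38)),((80,-55,105),T(738,68)),((-80,-55,105),T(690,268)),((-80,55,105),T(550,240)),
 ((-80,-55,105),S(690,190)),((-80,55,105),S(570,250)),((80,55,105),S(440,128)),((-80,55,0),S(567,352))]
d,r=solve(disp,N,[500,-180,-.2]);print("disp",d,"\n",r)
noz=disp(d,(0,100,85));piv=np.array([h[0],h[1],160]);v=noz-piv
psi=np.arctan2(v[1],v[0]);tl=np.arctan2(-v[2],np.hypot(v[0],v[1]))
g0=piv+rot(h[2],h[3])@[-120,0,0];g1=piv+rot(psi,tl)@[-120,0,0]
print("noz",noz,"target psi,tilt",psi,tl,"grip now",g0,"goal",g1,"pad level",disp(d,(-25,0,154)),"rest",disp(d,(-17,0,185)))
np.savez("pose.npz",h=h,d=d)
E
python3 run1.py
```

```text
head [533.75 146.06  -2.12  -0.24] 
 [[-0.5   1.43]
 [ 0.54 -0.1 ]
 [-0.26  0.81]
 [-2.04  1.74]
 [-2.76  1.69]
 [-2.22 -0.23]
 [ 1.49 -2.76]
 [-0.76 -1.7 ]
 [ 1.6  -2.92]
 [-0.35 -5.72]
 [-3.68 -2.39]]
disp [ 556.94 -168.28   -0.25] 
 [[-1.14 -0.18]
 [-0.24  0.83]
 [-1.22 -1.21]
 [ 1.13  0.58]
 [ 0.84  1.9 ]
 [ 0.39 -0.76]
 [ 3.43 -0.04]
 [ 1.49 -0.72]
 [-1.29 -1.65]
 [-2.15  2.26]]
noz [581.48 -71.34  85.  ] target psi,tilt -1.3546828839684528 0.3250186094426434 grip now [594.61 245.31 130.93] goal [509.37 257.13 198.32] pad level [ 532.7  -162.14  154.  ] rest [ 540.46 -164.11  185.  ]
```

Both fits are consistent: handle about 131 mm high, nozzle 85 mm, all within reach. Next I'll rise and go over toward the handle for a near view.

```bash
python3 -m handwheel '[[[-1,0,0,0.8,0],[-1,0,0,0.8,0],[-1,0.34,0.7,0,0.2],[-1,0.34,0.7,0,0.2],[-1,0.34,0.7,0,0.2],[-1,0.34,0.7,0,0.2],[-1,0.34,0.7,0,0.2],[-1,0.34,0.7,0,0.2],[-1,0.34,0.7,0,0.2],[-1,0.34,0.7,0,0.2]]]'
python3 -m handwheel '[[[-1,0.34,0.7,0,0.2],[-1,0.34,0.7,0,0.2],[-1,0.34,0.7,0,0.2],[-1,0.34,0.7,0,0.2],[-1,0.34,0.7,0,0.2],[-1,0.34,0.7,0,0.2],[-1,0.34,0.7,0,0.2],[-1,0.34,0.7,0,0.2],[-1,0.34,0.7,0,0.2],[-1,0.34,0.7,0,0.2]]]'
python3 -m handwheel '[[[-1,0.3,0.5,-0.2,0.1],[-1,0,0,0,0],[-1,0,0,0,0]]]'
python3 - <<'E'
from rig import ctrl,optics
import cv2,pickle
c=optics.capture("wrist");pickle.dump(c,open("w1.pkl","wb"));cv2.imwrite("pics/w1.png",c["img"])
s=ctrl.sense();print(s["time_s"],s["eef_pos"],s["ee_rot"],s["joints"])
E
```

```text
time_s: 1.1
eef_pos: [363.1, -191.9, 311.1]
ee_rot: [-0.0, 0.944, 0.329, -0.0]
force: [0.7, 0.4, 0.1]
grip_width: 1.003
grip_force: 0.0
time_s: 2.1
eef_pos: [533.2, 158.2, 311.0]
ee_rot: [-0.0, 0.889, 0.458, -0.0]
force: [0.7, -0.3, 1.1]
grip_width: 1.0
grip_force: 0.0
time_s: 2.4
eef_pos: [547.6, 181.6, 300.6]
ee_rot: [-0.0, 0.886, 0.464, -0.001]
force: [0.1, 0.6, 0.3]
grip_width: 0.998
grip_force: 0.0
2.45 [547.6421199  181.10496856 301.23439397] [ 8.94527050e-06  8.86270376e-01  4.63168169e-01 -2.58211827e-04] [ 1.16451525e-01  3.94815638e-01  1.20344242e+00 -2.01177062e-04
  1.54381059e+00  7.24120105e-01]
```

View pics/w1.png

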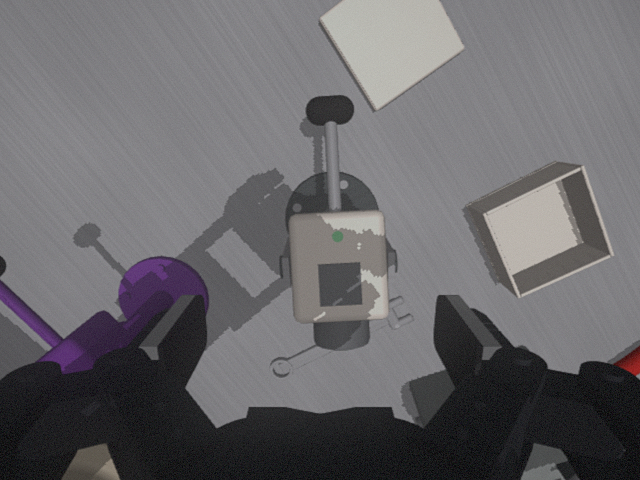

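The wrist view shows the handle at (330,110), head top corners at (388,318), (298,322), (291,213), (383,212), and the disc centred near (332,218). I'll add these to the fit.

```bash
cat > run2.py <<'E'
import pickle,fit;fit.D["w1"]=pickle.load(open("w1.pkl","rb"))
src=open("run1.py").read().replace("h,r=solve","""W=lambda u,v:("w1",u,v)
H=H[:7]+[((-120,0,0),W(330,110)),((40,35,28),W(388,318)),((40,-35,28),W(298,322)),((-40,-35,28),W(291,213)),((-40,35,28),W(383,212)),(("w",12),W(332,218))]
h,r=solve""",1)
exec(src)
tri,rr=solve(lambda x,X:np.array(x),[(0,H[0][1]),(0,H[1][1]),(0,W(330,110))],[590,245,130.]);print("handle tri",tri,rr)
tri,rr=solve(lambda x,X:np.array(x),[(0,N[0][1]),(0,N[1][1])],[590,-75,85.]);print("nozzle tri",tri,rr)
E
python3 run2.py
```

```text
head [537.32 145.25  -2.13  -0.27] 
 [[ 0.62 -0.21]
 [ 0.03 -0.89]
 [-0.18 -0.97]
 [-2.2  -0.17]
 [-2.45 -0.27]
 [-1.71 -2.02]
 [ 0.38 -4.1 ]
 [-0.23 -0.16]
 [ 2.26  3.22]
 [-6.55  3.51]
 [-4.86 -0.18]
 [ 2.1  -3.87]
 [-0.53  1.44]]
disp [ 556.94 -168.28   -0.25] 
 [[-1.14 -0.18]
 [-0.24  0.83]
 [-1.22 -1.21]
 [ 1.13  0.58]
 [ 0.84  1.9 ]
 [ 0.39 -0.76]
 [ 3.43 -0.04]
 [ 1.49 -0.72]
 [-1.29 -1.65]
 [-2.15  2.26]]
noz [581.48 -71.34  85.  ] target psi,tilt -1.3696704030966314 0.3271179076570958 grip now [598.6  243.41 128.22] goal [514.62 256.59 198.56] pad level [ 532.7  -162.14  154.  ] rest [ 540.46 -164.11  185.  ]
handle tri [598.7  243.46 126.34] [[ 0.76 -0.16]
 [ 0.11 -0.12]
 [-0.21 -0.2 ]]
nozzle tri [581.78 -73.36  85.55] [[-0.25 -0.33]
 [ 0.34  0.02]]
```

```bash
python3 -m handwheel '[[[-1,0.51,0.62,0,0.18],[-1,0.51,0.62,0,0.17],[-1,0,0,-0.7,0],[-1,0,0,-0.7,0],[-1,0,0,-0.7,0],[-1,0,0,-0.6,0],[-1,0,0,-0.5,0],[-1,0,0,-0.4,0],[-1,0,0,-0.3,0],[-1,0,0,0,0]]]'
python3 -m handwheel '[[[0.4,0,0,0,0],[0.4,0,0,0,0],[0.4,0,0,0,0],[0.4,0,0,0,0],[0.4,0,0,0,0],[0.4,0,0,0,0]]]' 40
```

```text
time_s: 3.45
eef_pos: [598.1, 242.6, 104.9]
ee_rot: [-0.0, 0.875, 0.484, -0.001]
force: [-0.8, 0.2, 0.7]
grip_width: 1.003
grip_force: 0.0
time_s: 4.05
eef_pos: [599.1, 243.4, 106.8]
ee_rot: [0.0, 0.875, 0.485, 0.0]
force: [1.2, -0.7, 2.5]
grip_width: 0.414
grip_force: 39.6
```

```bash
python3 - <<'E'
from fit import *
P=np.array([537.3,145.3,160]);n=14
f=lambda s:P+rot(-2.13+s*.76,-.27+s*.594)@[-120,0,0]
p=[f(k/n) for k in range(n+1)]
print(p[0],p[-1]);print(np.round(np.diff(p,axis=0)/50,3).tolist(), .76/n*180/np.pi/8)
E
```

```text
[598.65496649 243.33606782 127.9922276 ] [514.61132826 256.77076181 198.20331708]
[[-0.096, 0.086, 0.099], [-0.104, 0.077, 0.1], [-0.11, 0.068, 0.1], [-0.116, 0.058, 0.101], [-0.121, 0.048, 0.102], [-0.125, 0.037, 0.102], [-0.128, 0.026, 0.102], [-0.129, 0.015, 0.102], [-0.13, 0.003, 0.101], [-0.13, -0.008, 0.101], [-0.128, -0.019, 0.1], [-0.125, -0.03, 0.099], [-0.122, -0.041, 0.098], [-0.117, -0.051, 0.097]] 0.38879278955305857
```

```bash
python3 -m handwheel '[[[0.4,-0.10,0.09,0.10,0.39],[0.4,-0.10,0.08,0.10,0.39],[0.4,-0.11,0.07,0.10,0.39],[0.4,-0.12,0.06,0.10,0.39],[0.4,-0.12,0.05,0.10,0.39],[0.4,-0.12,0.04,0.10,0.39],[0.4,-0.13,0.03,0.10,0.39]]]' 60
python3 -m handwheel '[[[0.4,-0.13,0.01,0.10,0.39],[0.4,-0.13,0,0.10,0.39],[0.4,-0.13,-0.01,0.10,0.39],[0.4,-0.13,-0.02,0.10,0.39],[0.4,-0.12,-0.03,0.10,0.39],[0.4,-0.12,-0.04,0.10,0.39],[0.4,-0.12,-0.05,0.10,0.39],[0.4,0,0,0,0],[0.4,0,0,0,0]]]'
python3 - <<'E'
from rig import ctrl,optics
import cv2,pickle
import numpy as np
D={n:optics.capture(n) for n in("top","side")};pickle.dump(D,open("c2.pkl","wb"))
t=D["top"]["img"][180:290,200:400];s=D["side"]["img"][150:330,200:400]
cv2.imwrite("pics/s2.png",cv2.resize(s,None,fx=3,fy=3,interpolation=cv2.INTER_CUBIC))
E
```

```text
time_s: 4.75
eef_pos: [558.5, 263.8, 140.4]
ee_rot: [0.0, 0.766, 0.642, -0.001]
force: [2.0, -5.4, -5.2]
grip_width: 0.406
grip_force: 60.1
time_s: 5.65
eef_pos: [514.6, 257.1, 175.9]
ee_rot: [-0.0, 0.632, 0.775, -0.001]
force: [-1.0, -5.1, -1.9]
grip_width: 0.408
grip_force: 60.6
```

View pics/s2.png

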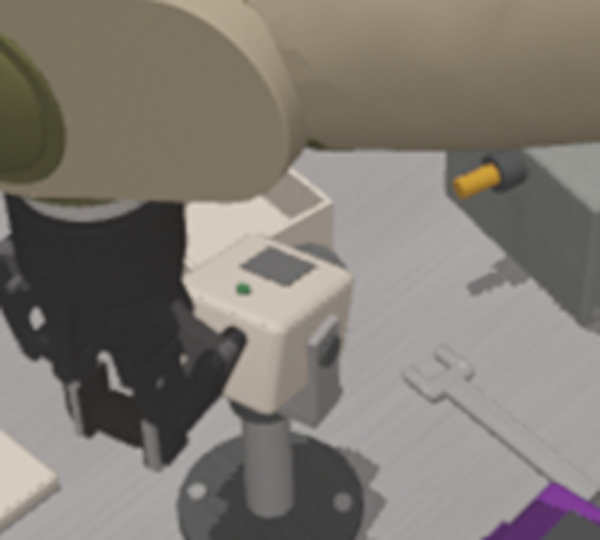

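The fingers still hold the handle: there is about 5 N of friction reaction and the opening is unchanged. The arm hides the head, though, so I'll release, rise and check.

```bash
python3 -m handwheel '[[[-1,0,0,0,0],[-1,0,0,0,0],[-1,0,0,0,0],[-1,0,0,0,0],[-1,0,0,0.3,0],[-1,0,0,0.6,0],[-1,0,0,0.8,0],[-1,0,-0.3,0.8,0],[-1,0,-0.4,0.6,0],[-1,0,0,0,0]]]'
python3 -m handwheel '[[[-1,0,0,0,0]]]'
python3 - <<'E'
from rig import ctrl,optics
import cv2,pickle
import numpy as np
D={n:optics.capture(n) for n in("top","side","wrist")};pickle.dump(D,open("c3.pkl","wb"))
w=cv2.resize(D["wrist"]["img"],None,fx=.9,fy=.9)
s=cv2.resize(D["side"]["img"][150:350,180:380],None,fx=2,fy=2,interpolation=cv2.INTER_CUBIC)
cv2.imwrite("pics/w3.png",D["wrist"]["img"]);cv2.imwrite("pics/s3.png",cv2.resize(s,None,fx=1.5,fy=1.5))
print(ctrl.sense()["eef_pos"])
E
```

```text
time_s: 6.75
eef_pos: [515.9, 221.4, 335.9]
ee_rot: [0.003, 0.632, 0.775, 0.003]
force: [-0.5, 0.2, -0.0]
grip_width: 0.998
grip_force: 0.0
time_s: 6.85
eef_pos: [514.9, 222.5, 331.2]
ee_rot: [0.0, 0.632, 0.775, 0.0]
force: [0.7, -0.1, -1.5]
grip_width: 0.999
grip_force: 0.0
[514.49987133 222.91847997 329.84269318]
```

View pics/w3.png

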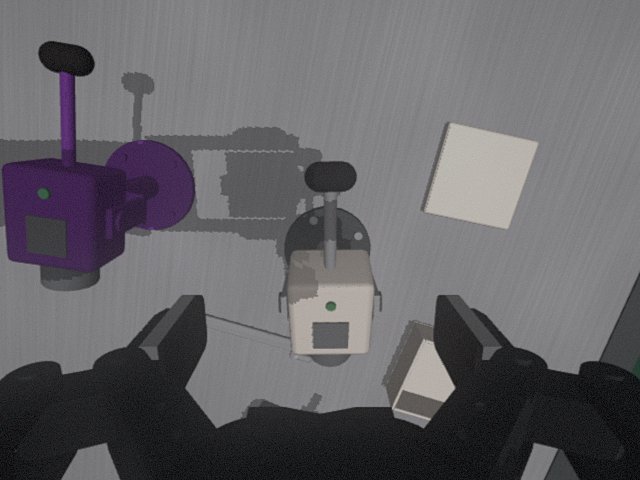

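The head has swung: the handle is at (330,177), in line with the head, and the disc centre is near (328,250). I'll clear the arm away to check the aim from the top and side.

```bash
python3 -m handwheel '[[[-1,-0.16,-0.79,0,0],[-1,-0.16,-0.79,0,0],[-1,-0.16,-0.79,0,0],[-1,-0.16,-0.79,0,0],[-1,-0.16,-0.79,0,0],[-1,-0.16,-0.79,0,0],[-1,-0.16,-0.79,0,0],[-1,-0.16,-0.79,0,0],[-1,-0.16,-0.79,0,0],[-1,-0.16,-0.79,0,0]]]'
python3 -m handwheel '[[[1,-0.16,-0.79,0,0],[1,-0.16,-0.79,0,0],[1,-0.16,-0.79,0,0],[1,-0.16,-0.79,0,0],[1,0,0,0,0],[1,0,0,0,0]]]'
python3 - <<'E'
from rig import ctrl,optics
import cv2,pickle
import numpy as np
D={n:optics.capture(n) for n in("top","side")};pickle.dump(D,open("c4.pkl","wb"))
t=cv2.resize(D["top"]["img"][185:285,220:400],None,fx=4,fy=4,interpolation=cv2.INTER_CUBIC)
s=cv2.resize(D["side"]["img"][160:350,200:400],None,fx=3,fy=3,interpolation=cv2.INTER_CUBIC)
cv2.imwrite("pics/t4.png",t);cv2.imwrite("pics/s4.png",s)
E
```

```text
time_s: 8.0
eef_pos: [434.3, -173.5, 330.4]
ee_rot: [-0.001, 0.631, 0.776, 0.0]
force: [1.2, -0.0, -0.4]
grip_width: 1.003
grip_force: 0.0
time_s: 8.6
eef_pos: [402.8, -330.5, 330.1]
ee_rot: [-0.001, 0.632, 0.775, 0.0]
force: [-0.1, 1.1, 0.2]
grip_width: 0.003
grip_force: 0.0
```

View pics/t4.png

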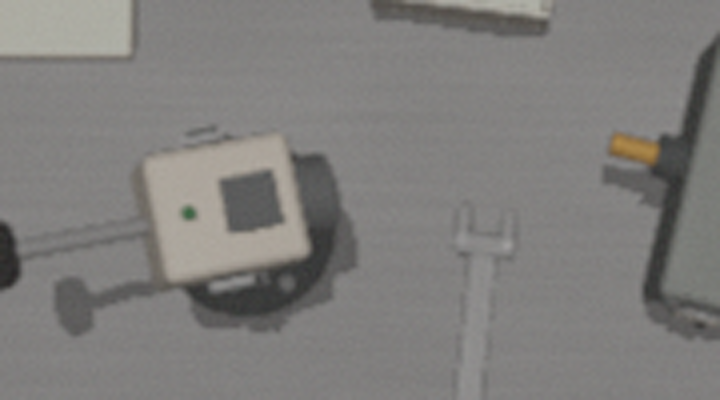

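View pics/s4.png

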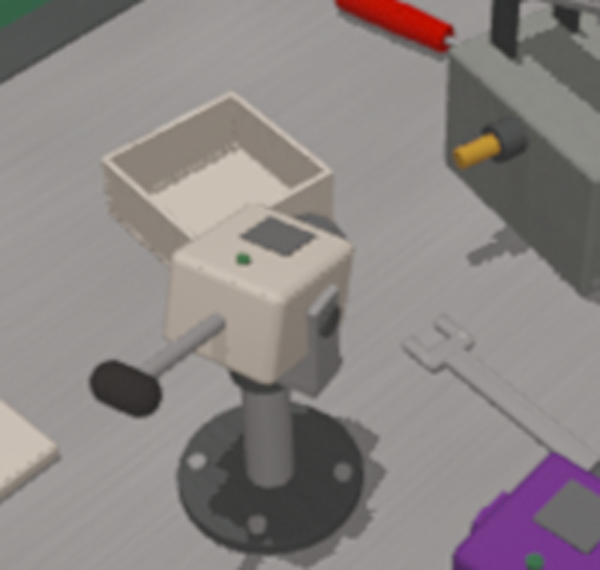

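Now the handle is at (126,389) and the disc centre at (271,476) in the side crop. In the top crop the head corners are (285,135), (310,257), (165,283), (143,158). I'll refit jointly with both head poses sharing one pivot.

```bash
cat > run3.py <<'E'
from fit import *
import fit,cv2
np.set_printoptions(suppress=True,precision=3)
D["w1"]=pickle.load(open("w1.pkl","rb"));c3=pickle.load(open("c3.pkl","rb"));D["w3"]=c3["wrist"]
c4=pickle.load(open("c4.pkl","rb"))
im=c4["top"]["img"][225:275,205:230].max(2);m=(im<55).astype(np.uint8)
n,l,st,ce=cv2.connectedComponentsWithStats(m);k=1+np.argmax(st[1:,4]);hc=ce[k]+[205,225];print("top handle px",hc,st[k])
T4=lambda u,v:("top",220+u/4,185+v/4);S4=lambda u,v:("side",200+u/3,160+v/3)
W=lambda u,v:("w1",u,v);V=lambda u,v:("w3",u,v)
FL,FR,RL,RR=(1,1),(1,-1),(-1,1),(-1,-1);h="h";b="b"
A=[(h,T(97,95)),(h,S(73,426)),(h,W(330,110)),(b,S(275,521)),(b,W(332,218)),
(FL,T(285,155)),(FR,T(237,238)),(RR,T(149,181)),(RL,T(200,103)),(RR,W(291,213)),(RL,W(383,212)),(FL,W(388,318)),(FR,W(298,322))]
B=[(h,("top",*hc)),(h,S4(126,389)),(h,V(330,177)),(b,S4(271,476)),(b,V(328,250)),
(FL,T4(285,135)),(FR,T4(310,257)),(RL,T4(143,158)),(RR,T4(165,283)),(RL,S4(175,255)),(FL,S4(253,207)),(FR,S4(350,245)),(RR,S4(278,300))]
def f(x,X):
    pose,q=X
    if q=="b": return np.array([x[0],x[1],12])
    a=x[2:4] if pose==0 else x[4:6]
    L=np.array([-120,0,0]) if q=="h" else np.array([q[0]*(40-x[6]),q[1]*(35-x[6]),28])
    return np.array([x[0],x[1],160])+rot(*a)@L
obs=[((0,q),o) for q,o in A]+[((1,q),o) for q,o in B]
x,r=solve(f,obs,[537,145,-2.13,-.27,-1.37,.32,2.]);print(x);print(np.c_[r[:13],r[13:]])
tri,rr=solve(lambda x,X:np.array(x),[(0,o) for q,o in B[:3]],[515,257,198.]);print("handle tri",tri,rr.ravel())
noz=np.array([581.8,-73.,85]);v=noz-[x[0],x[1],160]
print("want",np.arctan2(v[1],v[0]),np.arctan2(-v[2],np.hypot(*v[:2])))
E
python3 run3.py
```

```text
top handle px [218.549 248.377] [  9  16  10  16 122]
[537.778 145.024  -2.126  -0.266  -1.357   0.27    2.396]
[[ 0.616 -0.325  0.886  0.151]
 [-0.066 -1.055  0.139  0.137]
 [ 0.061 -0.326  0.494 -2.009]
 [ 0.28  -4.312 -0.054 -3.524]
 [-0.095  1.372 -0.939  0.026]
 [-1.595 -0.811  0.125 -0.602]
 [-2.305 -1.948  0.177 -1.223]
 [-0.855 -0.812  0.936 -0.062]
 [-1.39  -0.718  1.723 -0.784]
 [-0.768  3.104 -0.459 -2.111]
 [-0.569 -0.473 -0.11  -3.929]
 [-0.485 -0.176  1.887 -2.57 ]
 [-2.52   0.029  1.104 -1.725]]
handle tri [513.275 257.124 192.631] [ 1.266  0.147  0.589 -0.491  0.228 -0.658]
want -1.37156281383379 0.32522054943329826
```

```bash
cat > run4.py <<'E'
exec(open("run3.py").read().split("def f(x,X)")[0])
A[3]=(b,S(275,514));B[3]=(b,S4(271,471))
N4=[("n",T4(611,146)),("n",S4(461,157)),("n",T(520,124)),("n",S(449,226))]
obs=[((0,q),o) for q,o in A]+[((1,q),o) for q,o in B+N4]
cam=["side","top","w1","w3"]
def f(x,X):
    pose,q=X
    if q=="b": return np.array([x[0],x[1],12])
    if q=="n": return np.array([x[7],x[8],85])
    a=x[2:4] if pose==0 else x[4:6];i=x[6]
    L=np.array([-120,0,0]) if q=="h" else np.array([q[0]*(40-i),q[1]*(35-i),28-i])
    return np.array([x[0],x[1],160])+rot(*a)@L
def g(x):
    off=x[9:].reshape(4,2)
    s=lambda q: 1. if q in("h","n") else 2.
    return np.concatenate([(proj(D[o[0]],f(x,X))+off[cam.index(o[0])]-o[1:])/s(X[1]) for X,o in obs]+[x[9:]/1.2])
r=least_squares(g,[537,145,-2.13,-.27,-1.37,.32,2.,582,-73]+[0]*8,loss="soft_l1");x=r.x
C=np.linalg.inv(r.jac.T@r.jac);print(x);print("sd",np.sqrt(np.diag(C))[:9]);print("cost",r.cost)
v=np.array([x[7],x[8],85])-[x[0],x[1],160]
w=np.array([np.arctan2(v[1],v[0]),np.arctan2(-v[2],np.hypot(*v[:2]))])
P=np.array([x[0],x[1],160]);h0=P+rot(*x[4:6])@[-120,0,0];h1=P+rot(*w)@[-120,0,0]
print("want",w,"now",x[4:6],"handle",h0,"goal",h1)
E
python3 run4.py
```

```text
top handle px [218.549 248.377] [  9  16  10  16 122]
[537.819 144.659  -2.123  -0.266  -1.357   0.286   2.29  582.576 -75.01
  -0.337   0.894  -0.492   0.452   0.325  -0.239  -0.084   0.206]
sd [0.918 0.869 0.008 0.015 0.009 0.015 0.445 1.667 1.762]
cost 6.05664017297974
want [-1.37   0.323] now [-1.357  0.286] handle [513.356 257.161 193.835] goal [515.099 256.169 198.072]
```

The aim is about 0.04 rad short in tilt, so the handle needs to rise about 4 mm. I'll go back and nudge it.

```bash
python3 -m handwheel '[[[-1,0.16,0.84,0,0],[-1,0.16,0.84,0,0],[-1,0.16,0.84,0,0],[-1,0.16,0.84,0,0],[-1,0.16,0.84,0,0],[-1,0.16,0.84,0,0],[-1,0.16,0.84,0,0],[-1,0.16,0.84,0,0],[-1,0.16,0.84,0,0],[-1,0.16,0.84,0,0]]]'
python3 -m handwheel '[[[-1,0.16,0.84,0,0],[-1,0.16,0.84,0,0],[-1,0.16,0.84,0,0],[-1,0.14,0.84,0,0],[-1,0,0,-0.6,0],[-1,0,0,-0.7,0],[-1,0,0,-0.7,0],[-1,0,0,-0.6,0],[-1,0,0,-0.5,0],[-1,0,0,0,0]]]'
python3 -m handwheel '[[[0.4,0,0,0,0],[0.4,0,0,0,0],[0.4,0,0,0,0],[0.4,0,0,0,0],[0.4,0,0,0,0],[0.4,0,0,0,0]]]' 60
```

```text
time_s: 9.7
eef_pos: [482.2, 92.5, 331.6]
ee_rot: [0.0, 0.631, 0.776, 0.0]
force: [1.1, -0.7, -0.1]
grip_width: 1.0
grip_force: 0.0
time_s: 10.7
eef_pos: [511.6, 258.1, 173.4]
ee_rot: [-0.002, 0.631, 0.776, -0.002]
force: [0.2, 0.1, 0.3]
grip_width: 1.006
grip_force: 0.0
time_s: 11.3
eef_pos: [514.2, 258.0, 177.0]
ee_rot: [0.0, 0.631, 0.775, 0.001]
force: [0.3, 4.0, 3.7]
grip_width: 0.409
grip_force: 59.4
```

```bash
python3 -m handwheel '[[[0.4,0.015,-0.01,0.05,0.05],[0.4,0.015,-0.01,0.05,0.05],[0.4,0,0,0,0],[0.4,0,0,0,0],[0.4,0,0,0,0]]]'
python3 -m handwheel '[[[-1,0,0,0,0],[-1,0,0,0,0],[-1,0,0,0,0],[-1,0,0,0,0],[-1,0,0,0.4,0],[-1,0,0,0.8,0],[-1,0,0,0.8,0],[-1,0,-0.4,0.7,0],[-1,0,-0.4,0.4,0],[-1,0,0,0,0]]]'
cat > shot.py <<'E'
from rig import optics
import pickle
pickle.dump(optics.capture("wrist"),open("w5.pkl","wb"))
E
python3 -m handwheel '[[[-1,0,0,0,0]]]'; python3 shot.py
python3 -m handwheel '[[[-1,-0.16,-0.79,0,0],[-1,-0.16,-0.79,0,0],[-1,-0.16,-0.79,0,0],[-1,-0.16,-0.79,0,0],[-1,-0.16,-0.79,0,0],[-1,-0.16,-0.79,0,0],[-1,-0.16,-0.79,0,0],[-1,-0.16,-0.79,0,0],[-1,-0.16,-0.79,0,0],[-1,-0.16,-0.79,0,0]]]'
python3 -m handwheel '[[[1,-0.16,-0.79,0,0],[1,-0.16,-0.79,0,0],[1,-0.16,-0.79,0,0],[1,-0.16,-0.79,0,0],[1,0,0,0,0],[1,0,0,0,0]]]'
cat > run5.py <<'E'
from rig import optics,ctrl
E={n:optics.capture(n) for n in("top","side")}
exec(open("run4.py").read())
pickle.dump(E,open("c5.pkl","wb"))
w5=pickle.load(open("w5.pkl","rb"))
def blob(img,u,v,s,w=55):
    u,v=int(u),int(v);q=cv2.resize(img[v-s:v+s,u-s:u+s].max(2),None,fx=4,fy=4,interpolation=cv2.INTER_CUBIC)
    m=cv2.morphologyEx((q<w).astype(np.uint8),cv2.MORPH_OPEN,np.ones((17,17)))
    n,l,st,ce=cv2.connectedComponentsWithStats(m);k=1+np.argmax(st[1:,4])
    return np.r_[ce[k]/4+[u-s-.4,v-s-.4],st[k]/4]
for nm,C in(("old",{**c4,"wrist":D["w3"]}),("new",{**E,"wrist":w5})):
    b1=blob(C["top"]["img"],218,248,14);b2=blob(C["side"]["img"],242,289,22);b3=blob(C["wrist"]["img"],330,177,40,45)
    print(nm,b1[:2],b2,b3)
    D["wx"]=C["wrist"]
    t,rr=solve(lambda x,X:np.array(x),[(0,("top",*(b1[:2]))),(0,("side",*b2[:2])),(0,("wx",*b3[:2]))],[515,257,198.]);print("  tri",t,rr.ravel())
E
python3 run5.py
```

```text
time_s: 11.8
eef_pos: [514.6, 256.8, 181.0]
ee_rot: [-0.001, 0.626, 0.78, -0.001]
force: [-3.8, 3.9, 2.2]
grip_width: 0.409
grip_force: 59.9
time_s: 12.8
eef_pos: [516.2, 215.0, 339.4]
ee_rot: [0.002, 0.627, 0.779, 0.002]
force: [-0.4, 0.3, -0.5]
grip_width: 0.997
grip_force: 0.0
time_s: 12.9
eef_pos: [515.3, 216.5, 335.8]
ee_rot: [-0.0, 0.626, 0.78, -0.0]
force: [-0.1, -0.3, -0.6]
grip_width: 1.002
grip_force: 0.0
time_s: 13.95
eef_pos: [434.9, -179.3, 335.0]
ee_rot: [-0.001, 0.626, 0.78, 0.0]
force: [-0.2, -0.3, 0.3]
grip_width: 1.0
grip_force: 0.0
time_s: 14.55
eef_pos: [403.4, -336.4, 334.8]
ee_rot: [-0.001, 0.626, 0.78, 0.0]
force: [1.4, -0.2, -0.4]
grip_width: 0.002
grip_force: 0.0
top handle px [218.549 248.377] [  9  16  10  16 122]
[537.819 144.659  -2.123  -0.266  -1.357   0.286   2.29  582.576 -75.01
  -0.337   0.894  -0.492   0.452   0.325  -0.239  -0.084   0.206]
sd [0.918 0.869 0.008 0.015 0.009 0.015 0.445 1.667 1.762]
cost 6.05664017297974
want [-1.37   0.323] now [-1.357  0.286] handle [513.356 257.161 193.835] goal [515.099 256.169 198.072]Traceback (most recent call last):
  File "run5.py", line 12, in <module>
    b1=blob(C["top"]["img"],218,248,14);b2=blob(C["side"]["img"],242,289,22);b3=blob(C["wrist"]["img"],330,177,40,45)
                                                                                ~~~~^^^^^^^^^^^^^^^^^^^^^^^^^^^^^^^^^
  File "run5.py", line 9, in blob
    n,l,st,ce=cv2.connectedComponentsWithStats(m);k=1+np.argmax(st[1:,4])
                                                      ~~~~~~~~~^^^^^^^^^^
    return _wrapfunc(a, 'argmax', axis=axis, out=out, **kwds)
    return bound(*args, **kwds)
ValueError: attempt to get argmax of an empty sequence
```

```bash
sed -i 's/^E={n.*/import pickle/;s/^pickle.dump.*//;s/40,45)/45,60)/' run5.py
sed -i '1,2s/^from rig.*/from rig import optics,ctrl/' run5.py
sed -i '2s/.*/import pickle,os; E=pickle.load(open("c5.pkl","rb")) if os.path.exists("c5.pkl") else None/' run5.py
ls c5.pkl; python3 run5.py | grep -A1 -E "old|new"
```

```text
c5.pkl
old [218.203 249.842] [247.365 293.687  22.75   23.25    9.75    7.5   238.25 ] [ 329.797  176.264   20.      30.      50.75    29.75  5294.25 ]
  tri [512.87  255.92  182.449] [ 3.24  -0.937 -3.324 -0.148 -0.764 -0.142]
new [220.011 249.843] [248.01  291.111  22.5    19.     10.75   10.    291.5  ] [ 330.541  168.357   20.75    22.25    50.75    29.5   5261.5  ]
  tri [512.766 255.3   187.477] [ 1.208 -0.979 -3.91  -0.077 -0.782 -0.059]
```

```bash
sed -i 's/242,289,22)/242,289,22,85)/;s/218,248,14)/218,248,14,75)/' run5.py; python3 run5.py | grep -A1 -E "old|new"
```

```text
old [218.69  248.309] [ 241.583  289.127   10.75    13.75    22.75    17.75  1216.5  ] [ 329.797  176.264   20.      30.      50.75    29.75  5294.25 ]
  tri [513.024 257.71  194.258] [ 0.67   0.304  0.714 -0.391  0.315 -0.513]
new [218.785 248.203] [ 241.922  287.351   11.      12.      22.75    17.75  1215.   ] [ 330.541  168.357   20.75    22.25    50.75    29.5   5261.5  ]
  tri [513.033 256.713 197.171] [ 0.745  0.352  0.707 -0.36   0.348 -0.51 ]
```

The handle is now at (513,257,197) against a goal of (515,256,198). That is within about 1°, which is the measuring error, so the aim is accepted. Now the lever.

```bash
python3 - <<'E'
from fit import *
for p in([540.5,-164.1,185],[540.5,-166,185],[533,-163,154]): print(proj(D["top"],np.array(p)),proj(D["side"],np.array(p)))
print("ribs read top",(421,235.5),"side",190+592/2.75,130+75/2.75)
E
python3 -m handwheel '[[[1,0.43,0.58,0,0],[1,0.43,0.58,0,0],[1,0.43,0.58,0,0],[1,0.43,0.58,0,0],[1,0.43,0.58,0,0],[1,0.43,0.57,0,0],[1,0,0,-0.6,0],[1,0,0,-0.7,0],[1,0,0,-0.6,0],[1,0,0,0,0]]]'
```

```text
[420.31783937 236.06652635] [404.85995379 157.50478127]
[421.21598237 236.0678826 ] [405.48683061 157.05281137]
[417.21054039 240.42309457] [406.14614484 172.96343245]
ribs read top (421, 235.5) side 405.27272727272725 157.27272727272728
time_s: 15.65
eef_pos: [531.1, -160.8, 237.8]
ee_rot: [-0.004, 0.625, 0.78, -0.001]
force: [0.2, 0.8, 1.1]
grip_width: -0.004
grip_force: 0.0
```

The ribs match the predicted pad point to within 1 px. Descending onto it, slowly at the end.

```bash
python3 -m handwheel '[[[1,0.01,-0.03,-0.4,0],[1,0,0,-0.4,0],[1,0,0,-0.2,0],[1,0,0,-0.1,0],[1,0,0,-0.1,0],[1,0,0,-0.1,0],[1,0,0,-0.1,0],[1,0,0,-0.1,0],[1,0,0,0,0],[1,0,0,0,0]]]'
python3 -m handwheel '[[[1,0,0,-0.1,0],[1,0,0,-0.05,0],[1,0,0,0,0],[1,0,0,0,0],[1,0,0,0,0],[1,0,0,0,0]]]'
```

```text
time_s: 16.65
eef_pos: [533.5, -164.7, 168.1]
ee_rot: [0.001, 0.626, 0.78, 0.0]
force: [-2.0, 0.8, 6.5]
grip_width: -0.003
grip_force: 2.7
time_s: 17.25
eef_pos: [533.3, -164.6, 160.7]
ee_rot: [0.001, 0.626, 0.78, 0.0]
force: [-3.3, 0.4, 6.6]
grip_width: -0.003
grip_force: 3.2
```

```bash
python3 -m handwheel '[[[1,0,0,-0.08,0],[1,0,0,-0.05,0],[1,0,0,0,0],[1,0,0,0,0],[1,0,0,0,0],[1,0,0,0,0]]]'
python3 - <<'E'
from rig import ctrl,optics
import cv2,pickle
C={n:optics.capture(n) for n in("side","top")};pickle.dump(C,open("c6.pkl","wb"))
s=ctrl.sense();print(s["eef_pos"],s["force"])
im=C["side"]["img"][120:240,330:460]
cv2.imwrite("pics/lev.png",cv2.resize(im,None,fx=5,fy=5,interpolation=cv2.INTER_CUBIC))
E
```

```text
time_s: 17.85
eef_pos: [533.3, -164.7, 154.3]
ee_rot: [0.001, 0.626, 0.78, 0.0]
force: [-4.2, 1.1, 8.3]
grip_width: -0.002
grip_force: 3.8
[ 533.25195202 -164.70280401  154.32645355] [-4.04856886  0.73739976  7.92776586]
```

View pics/lev.png

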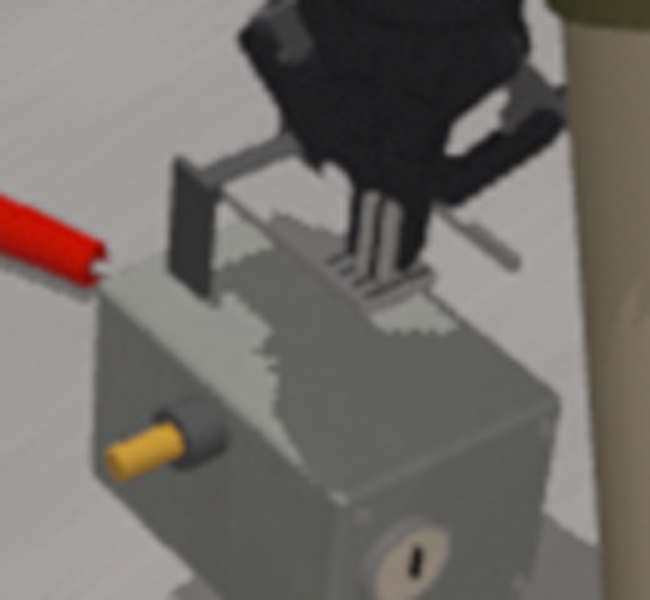

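The lever edge, (225,195) to (370,310), runs parallel to the rail, (440,205) to (515,265). The TCP is at 154.3 mm with 8 N, so it is level. I'll hold for 3 s and hand in.

```bash
for i in 1 2 3; do python3 -m handwheel '[[[1,0,0,0,0],[1,0,0,0,0],[1,0,0,0,0],[1,0,0,0,0],[1,0,0,0,0],[1,0,0,0,0],[1,0,0,0,0],[1,0,0,0,0],[1,0,0,0,0],[1,0,0,0,0]]]' | grep -E "time|pos|^force"; done
python3 -c "
from rig import ctrl
print(ctrl.finish_job())"
```

```text
time_s: 18.95
eef_pos: [533.3, -164.7, 154.3]
force: [-4.1, 0.9, 8.9]
time_s: 19.95
eef_pos: [533.2, -164.7, 154.3]
force: [-3.9, 0.6, 7.4]
time_s: 20.95
eef_pos: [533.3, -164.7, 154.3]
force: [-3.3, 0.8, 7.3]
the job is handed in; nothing more can be done
None
```

I aimed the detector snout at the nozzle tip (to about 1°, roughly the measuring error) and let go of it, then held the lever level for 3 s (fingertips at 154.3 mm, about 8 N) and handed the job in at 21 s still holding it; I did not re-check the aim after pressing the lever, and the hand-in gave no verdict.

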